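# Set a block heater's click-stop thermostat four clicks up and start it

### The arm

A 6-joint arm with a two-finger parallel gripper is mounted at the origin on a cart in front of the work surface, level with it; the furniture and walls round the work are solid. World frame = base frame: x ahead of the robot, y to its left, z up, the work surface at z = 0. Lengths are in mm, angles in rad, forces in N, time in s.
With the tool pointing down it reaches from about 275 to 750 mm from the base axis. Payload 10.2 kg.
Tool frame: the origin (TCP) lies between the finger pads; the fingertips stand 11 mm ahead of it and the grasp point (between the pads) lies 8 mm behind it; z points along the fingers, y is the line along which they close (so a half turn about z gives the same grasp; the last joint's range is limited). The gripper opens to 85 mm and grips with 20 to 120 N. Pads are 22 mm wide; open, the fingers measure 114 mm over their backs; the gripper's body (76 mm by 85 mm) begins 54 mm behind the grasp point. The pads swing forward as they close: fully open they stand 13 mm farther back than shut.
Start: joints at [0.888, 0.313, 1.498, -0, 1.331, -0.223], TCP at [232.992, 470.474, 242.294] pointing down, gripper open.
Joint ranges: [-2.94, 2.94], [-0.97, 2.17], [0.19, 2.56], [-1.23, 4.37], [0.02, 3.11], [-2.88, 2.88]. Speed limits (rad/s): [2.39, 2.39, 3.01, 3.14, 3.14, 3.14].

### API

Orientations are given as a unit quaternion [w, x, y, z].
In Python, from rig import sense, eyes, finish_job gives the robot as it stands.
- The arm moves only by the shell command python3 -m jog 'ROWS' [FORCE]. ROWS is JSON, a list of rows, each a list of 7 numbers: the shift along the tool's x, y, z in m, then the turn, a rotation vector about the tool's x, y, z in rad, then the finger opening in m, from 0 to 0.0854. In form: [[dx, dy, dz, rx, ry, rz, gripper], ...]. A call has 1 to 5 rows; each row shifts and turns the commanded pose from where the row before left it, along the tool's axes as they then stand; what a row does not reach is not made up. A row lasts 1/10 s, in which the tool goes at most 50 mm and 8.59 degrees, less where a joint would pass 70% of its speed; a pose out of reach is approached as far as the arm can. A call is refused whole if a number of a shift passes 0.05 or a number of a turn 0.15, either way. A call with a gripper value outside its range is refused whole. The fingers move at their own pace and stop on an object; FORCE is the grip in N (left out, the last holds). Time passes only in rows, so rows that do not move let the fingers close. It gives the time, the measured TCP pose, the force, the opening and the grip force at its end, in the units of the state.
- sense(): the state, without advancing time (a new reading comes with each control period).
- eyes.capture(name): name is "scene" or "top" or "wrist"; returns the picture (480x640x3 uint8, red, green, blue); there is no depth.
- eyes.calibration(name): a dict with "fx", "fy", "cx", "cy" (pixels), "dist" ([k1, k2, p1, p2, k3] as OpenCV has them; the pictures are not rectified), "cam_to_world" (4x4, takes a point from camera to world coordinates); the wrist camera has in their place "mount" (4x4, takes a point from camera to tool coordinates, whose origin is the TCP and whose axes are the flange's). Camera axes: x right, y down, z forward; pixel columns grow to the right and rows downward; lengths in mm; the calibration is good to about 2 mm. A picture is of the moment at which its call begins: read the wrist's pose just before it. calibration takes no time and is no camera call.
- finish_job(): hands the job in; it is judged then, once.
The state is a dict: "time_s": time; "joints": joint angles; "dq": joint speeds; "tau": joint torques, N m; "eef_pos": TCP position; "ee_rot": TCP orientation; "force": force on the tool from outside, world axes, zero at the start; "wrist_torque": the same for the moment, N m; "grip_width": opening from 0.0 (shut) to 1.0 (fully open); "grip_force": force on a finger pad.
Only numpy, scipy, OpenCV 4.12 (cv2) and the standard library are available. Lean on these libraries where they do the work, as an engineer would, in place of code of your own. Each camera call takes 0.05 s, during which the arm holds its last target. There are 200 camera calls.

### The job

Preheat the empty block heater: with a fingertip, push the bar grip of its thermostat dial round clockwise (seen from above) by exactly four clicks from where it stands now, leaving it resting in that click stop, then press the heater's start key fully down and let it spring back. Push the dial gently from one side at a time, never pinch its grip between the fingers, do not press the key before the dial is set, and leave the beaker, the dropper bottle and the small carton where they are.

Things in the scene. Friction and masses are not known exactly. Their poses are not given: they have to be found in the camera images.
- heater: Dry block heater, cannot shift: white housing 250 mm deep (x), 200 wide (y), turned up to 17 degrees. Origin: centre of its footprint on the worktop, +x to its back, +y to its left seen from the robot. Back part 88 mm high, its empty aluminium block 97. The front half is a grey panel sloping up by 9.9 degrees, 46 mm high in front, 68 at the back part. Dial axis at (-62, 43), key at (-62, -56) mm.
- dial_axis (a point): Point on the dial's axis, half-way up its bar grip, 17 mm above the panel. Its axes turn with the dial: z square to the sloping panel, +y along the bar to the pointer end. Black skirt disc, 66 mm diameter, top 7 mm above the panel; on it one straight bar grip across the middle, 62 long (y), 12 thick (x), from 7 to 27 mm above the panel. Either end of the bar may be pushed on its side.
- pointer_tip (a point): Top edge of the pointer end of the bar grip, 31 mm from the axis, 27 mm above the panel; a fine white line runs along the top to this end and down it, the other end is plain. Ten white ticks round the dial stand at its ten click stops. Four clicks move this point 39.9 mm in a straight line.
- dial (a joint): Dial angle (rad), growing clockwise from above. Ten click stops 0.349 (20 degrees) apart from 0 (pointer to the heater's left, +y) to 3.14 (right), 1.57 is the back (+x); hard ends. Starts at rest in one of the first four stops. Leaving a stop takes about 3 N pushed sideways 24 mm from the axis; the push fades to nothing half-way, where the dial snaps by itself into the next stop and stays.
- key_top (a point): Centre of the top of the start key, a grey square-cornered key 20 mm (x) by 26 mm (y) in a black bezel, its top 8.5 mm above the panel (bezel 3 mm) and parallel to it; z points out of the panel. The only key on the heater.
- key (a joint): How far the start key is pressed, into the panel (m): 0 up, 0.0035 fully down. It springs back by itself; it starts to move at about 1.6 N and is fully down at about 5 N.
- beaker: Loose glass beaker, 54 mm across, 68 mm high, standing at the heater's right; origin at the centre of its foot. Not to be moved.
- dropper: Loose amber dropper bottle, 33 mm across, 101 mm high, standing at the heater's left; origin at the centre of its foot. Not to be moved.
- strip_carton: Loose flat carton, 42 x 85 x 24 mm, lying at the heater's left; origin at the centre of its underside. Not to be moved.

How it is judged (in metres and radians):
On the way, in this order (a step that is already met when the one before it is completed fails the run):
1. the dial rests four clicks clockwise of where it started (distance of pointer_tip from where it was at the start of the episode between 0.0375 and 0.042 m and value of joint dial above 1.2 rad and velocity of joint dial between -0.1 and 0.1 rad/s), for 0.3 s.
2. the start key is pressed fully down (value of joint key above 0.0028 m), for 0.05 s.
At the end, for the whole second after the job is handed in: The dial rests four clicks clockwise of its start (within 5 degrees: pointer tip 37.5 to 42 mm from where it began), the start key is up again (under 1 mm down), and beaker, dropper bottle and carton have moved less than 15 mm, untilted (under 0.2 rad) (all of step 1 and value of joint key below 0.001 m and distance of each of beaker, dropper, strip_carton from where it was at the start of the episode below 0.015 m and angle between each of beaker, dropper, strip_carton's own z axis and vertical below 0.2 rad); the robot touches nothing.
It fails at once if the dial's bar grip is pinched: pressed with more than 1.5 N on both of its sides at once (contact force between the fingers and dial_c0 above 1.5 N and contact force between the fingers and dial_c1 above 1.5 N).
It fails at once if the dial is forced with more than 25 N (contact force between the arm and dial above 25 N).
It fails at once if the start key is pressed while the dial is not at its fourth click (value of joint key above 0.002 m and not (distance of pointer_tip from where it was at the start of the episode between 0.0375 and 0.042 m and value of joint dial above 1.2 rad)).
It fails at once if the beaker, dropper bottle or carton is shoved, lifted or knocked over (distance of any of beaker, dropper, strip_carton from where it was at the start of the episode above 0.015 m or angle between any of beaker, dropper, strip_carton's own z axis and vertical above 0.2 rad).
It also fails if it takes over 58 s, if anything falls off the work surface, if the arm or the gripper's body presses on something with over 40 N, if the wrist force passes 120 N, or if a joint passes its speed limit or range.

## Working session

There is one attempt and no reset: what is moved stays moved. The work goes in short steps, Python scripts to look and compute and a shell command to move; the robot and the scene stay as the last step left them, time stands still between calls to the robot, and variables do not carry over. Pictures are saved under pics/ and viewed, at most 10 in all, crops included, and the job is handed in when it is done.

```bash
mkdir -p pics
python3 - <<'E'
from rig import sense, eyes
import cv2,numpy as np
s=sense();print(s)
for n in("scene","top"):
    im=eyes.capture(n);cv2.imwrite(f"pics/{n}0.png",im[:,:,::-1])
    c=eyes.calibration(n);print(n,{k:(np.round(v,3).tolist()) for k,v in c.items()})
c=eyes.calibration("wrist");print({k:(np.round(v,3).tolist()) for k,v in c.items()})
E
```

```text
{'time_s': 0.0, 'joints': array([ 8.87582904e-01,  3.13467498e-01,  1.49841616e+00, -5.50979225e-05,
        1.33097526e+00, -2.23394503e-01]), 'dq': array([3.71215080e-04, 2.24366638e-03, 1.63845067e-03, 9.47398269e-04,
       4.99480394e-05, 1.08277796e-05]), 'tau': array([ 1.13541981e-03, -4.12258673e+01, -2.59743172e+01, -4.51549795e-05,
        3.95024166e-03,  9.70243320e-06]), 'eef_pos': array([232.85789526, 470.27540733, 241.73398009]), 'ee_rot': array([-2.53219846e-04,  2.27882933e-01,  9.73688332e-01, -5.80909141e-04]), 'force': array([ 0.03929212, -0.81261623,  0.02903246]), 'wrist_torque': array([ 0.04010788,  0.00119956, -0.01009692]), 'grip_force': 0.0, 'grip_width': 0.9951090501099519}
scene {'fx': 436.369, 'fy': 436.369, 'cx': 309.619, 'cy': 247.588, 'dist': [-0.024, 0.0, 0.0, 0.0, 0.0], 'cam_to_world': [[-0.999, -0.032, 0.011, 536.749], [-0.025, 0.473, -0.881, 776.795], [0.023, -0.88, -0.474, 488.963], [0.0, 0.0, 0.0, 1.0]]}
top {'fx': 441.564, 'fy': 441.564, 'cx': 323.791, 'cy': 243.368, 'dist': [-0.055, 0.0, 0.0, 0.0, 0.0], 'cam_to_world': [[0.006, -0.989, 0.149, 425.106], [-1.0, -0.007, -0.01, 57.893], [0.011, -0.149, -0.989, 939.478], [0.0, 0.0, 0.0, 1.0]]}
{'fx': 431.02, 'fy': 431.02, 'cx': 317.614, 'cy': 234.543, 'dist': [-0.034, 0.0, 0.0, 0.0, 0.0], 'mount': [[-0.0, -0.954, -0.3, 76.886], [1.0, -0.001, 0.001, 1.032], [-0.001, -0.3, 0.954, -131.882], [0.0, 0.0, 0.0, 1.0]]}
```

View pics/top0.png

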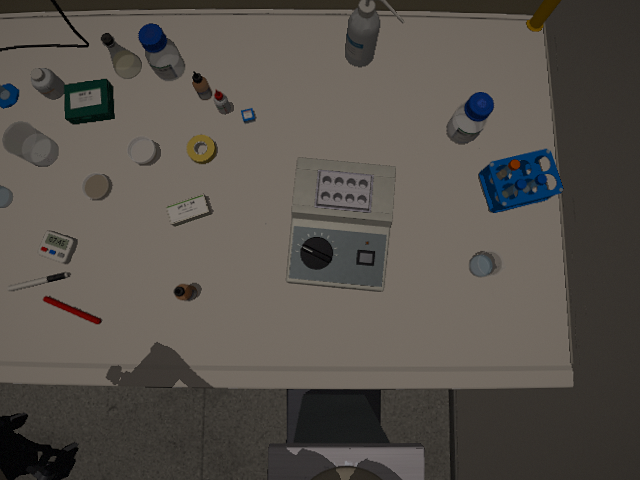

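View pics/scene0.png

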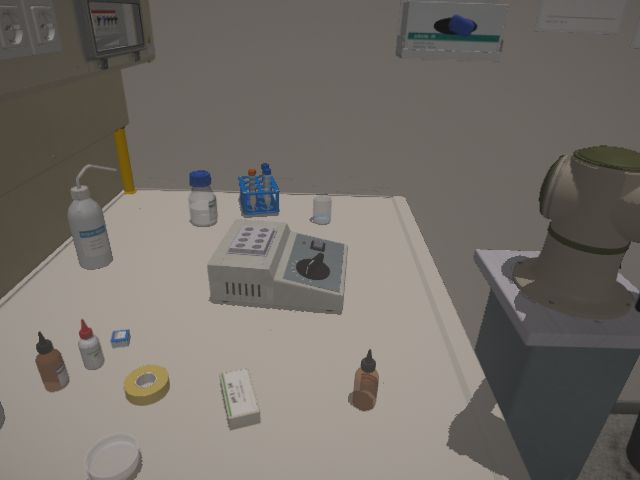

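The top view shows the heater with its dial at about (317,253) and its key at (366,258). The beaker is at (482,264), the dropper at (184,292) and the carton at (188,209).

Run:
```python
import cv2
im=cv2.imread("pics/top0.png")[145:300,280:405]
cv2.imwrite("pics/topc.png",cv2.resize(im,None,fx=3.8,fy=3.8,interpolation=cv2.INTER_CUBIC))
```

```text
(no output)
```

View pics/topc.png

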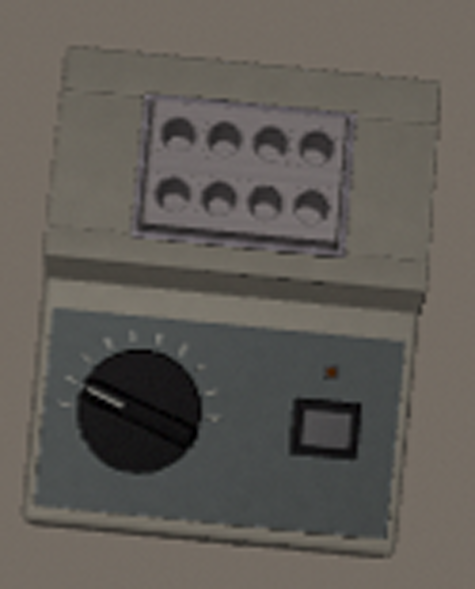

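The crop shows the pointer at upper left, next to the second tick, so the dial is in stop 1 (20°). I take the dial centre at crop (139,411) and the key at (328,430), and fit the heater pose from these and the corners.

```bash
cat > h.py <<'E'
import numpy as np,cv2
from scipy.optimize import least_squares
from scipy.spatial.transform import Rotation as R
from rig import sense,eyes
TA=np.tan(np.radians(9.9)); NA=np.array([-np.sin(np.radians(9.9)),0,np.cos(np.radians(9.9))])
def P(x,y,h=0): return np.array([x,y,46+TA*(x+125)])+h*NA   # heater-frame point h above panel
def W(p,pts):  # heater->world
    c,s=np.cos(p[2]),np.sin(p[2]); pts=np.atleast_2d(pts)
    return pts@np.array([[c,-s,0],[s,c,0],[0,0,1]]).T+[p[0],p[1],0]
def proj(cal,T,pts):
    M=np.linalg.inv(T); K=np.array([[cal['fx'],0,cal['cx']],[0,cal['fy'],cal['cy']],[0,0,1]])
    return cv2.projectPoints(np.asarray(pts,float),cv2.Rodrigues(M[:3,:3])[0],M[:3,3],K,np.array(cal['dist']))[0][:,0]
def wristT(s):
    q=s['ee_rot'];T=np.eye(4);T[:3,:3]=R.from_quat(np.r_[q[1:],q[0]]).as_matrix();T[:3,3]=s['eef_pos']
    return T
def target(p,th,off): # tool pose (R,pos), dial angle th, off in dial coords from axis point at panel
    c,s=np.cos(p[2]),np.sin(p[2]);Rz=np.array([[c,-s,0],[s,c,0],[0,0,1]])
    z=Rz@NA; y=Rz@(np.sin(th)*np.array([np.cos(np.radians(9.9)),0,np.sin(np.radians(9.9))])+np.cos(th)*np.array([0,1,0]))
    x=np.cross(y,z)
    return np.c_[y,x,-z], W(p,P(-62,43))[0]+np.c_[x,y,z]@np.array(off)
def delta(Rg,pg): # tool-frame shift and turn from now
    T=wristT(sense()); return T[:3,:3].T@(pg-T[:3,3]), R.from_matrix(T[:3,:3].T@Rg).as_rotvec()
E
python3 - <<'E'
from h import *
obj=np.array([P(-62,43,7),P(-62,-56,8.5),[-125,100,46],[-125,-100,46],[125,100,88],[125,-100,88]])
px=np.array([[139,411],[328,430],[25,520],[392,556],[68,45],[440,82]])/3.8+[280,145]-.4
c=eyes.calibration('top')
f=lambda p:((proj(c,c['cam_to_world'],W(p,obj))-px)*np.array([2,2,1,1,1,1])[:,None]).ravel()
r=least_squares(f,[480,60,-.1],x_scale=[10,10,.1]);print(r.x,f(r.x).reshape(-1,2).round(1).tolist())
np.save('p.npy',r.x);p=r.x
ct=np.array([139,411]);
for k in range(4):
    th=k*.349;q=proj(c,c['cam_to_world'],W(p,[P(-62+31*np.sin(th),43+31*np.cos(th),27),P(-62,43,27),P(-62-31*np.sin(th),43-31*np.cos(th),27)]));print(k,((q+.4-[280,145])*3.8).round(0).tolist())
print(W(p,[P(-62,43,17),P(-62,-56,8.5)]))
Rg,pg=target(p,.349,[26,-24,80]);print(pg,delta(Rg,pg))
E
```

```text
[ 5.96863388e+02  1.57763393e+01 -8.99545360e-02] [[0.2, 0.3], [-0.5, -0.1], [-0.9, 0.1], [1.1, 0.1], [-0.3, -0.1], [0.7, -0.3]]
0 [[79.0, 407.0], [139.0, 413.0], [199.0, 419.0]]
1 [[84.0, 387.0], [139.0, 413.0], [193.0, 439.0]]
2 [[96.0, 370.0], [139.0, 413.0], [181.0, 457.0]]
3 [[114.0, 358.0], [139.0, 413.0], [163.0, 469.0]]
[[536.06591891  64.43470939  73.74211869]
 [528.62791392 -34.29629772  65.36868942]]
[538.37281424  32.65490368 138.59365825] (array([-468.00646376, -256.51936927,  103.3973947 ]), array([-0.17528554, -0.07838694,  1.54584451]))
```

The heater fit has residuals under 1 px and confirms stop 1. Next I travel across at height with the fingers closing.

```bash
r='[-0.039,-0.0213,0,0,0,0,0]'; true
python3 -m jog '[[-0.039,-0.0213,0,0,0,0,0],[-0.039,-0.0213,0,0,0,0,0],[-0.039,-0.0213,0,0,0,0,0],[-0.039,-0.0213,0,0,0,0,0],[-0.039,-0.0213,0,0,0,0,0]]' 20
python3 -m jog '[[-0.039,-0.0213,0,0,0,0,0],[-0.039,-0.0213,0,0,0,0,0],[-0.039,-0.0213,0,0,0,0,0],[-0.039,-0.0213,0,0,0,0,0],[-0.039,-0.0213,0,0,0,0,0]]'
python3 -m jog '[[-0.039,-0.0213,0,0,0,0,0],[-0.039,-0.0213,0,0,0,0,0],[0,0,0,0,0,0.148,0],[0,0,0,0,0,0.148,0],[0,0,0,0,0,0.148,0]]'
python3 -m jog '[[0,0,0,0,0,0.148,0],[0,0,0,0,0,0.148,0],[0,0,0,0,0,0.148,0],[0,0,0,0,0,0.148,0],[0,0,0,0,0,0.148,0]]'
python3 -m jog '[[0,0,0,0,0,0.148,0],[0,0,0,0,0,0.148,0],[0,0,0,0,0,0,0]]'
python3 -c "
from h import *
p=np.load('p.npy');print(sense()['joints'],delta(*target(p,.349,[26,-24,80])))"
```

```text
time_s: 0.6
eef_pos: [361.1, 286.9, 242.2]
ee_rot: [-0.0, 0.228, 0.974, -0.0]
force: [0.9, 0.4, -0.3]
grip_width: 0.145
grip_force: 0.0
time_s: 1.1
eef_pos: [488.6, 104.8, 242.1]
ee_rot: [-0.0, 0.228, 0.974, -0.0]
force: [0.9, 0.3, 0.2]
grip_width: -0.002
grip_force: 0.0
time_s: 1.6
eef_pos: [538.9, 33.4, 241.8]
ee_rot: [-0.001, 0.44, 0.898, -0.0]
force: [-0.2, -0.6, -0.1]
grip_width: 0.001
grip_force: 0.0
time_s: 2.1
eef_pos: [538.8, 33.8, 241.9]
ee_rot: [-0.0, 0.735, 0.679, -0.0]
force: [-0.5, 0.0, -0.1]
grip_width: 0.001
grip_force: 0.0
time_s: 2.4
eef_pos: [538.8, 33.8, 242.0]
ee_rot: [-0.0, 0.825, 0.565, -0.0]
force: [0.4, 0.5, -0.1]
grip_width: 0.003
grip_force: 0.0
[-1.54561795e-01  3.46377576e-01  1.45251778e+00  2.05779226e-05
  1.34343917e+00  2.15747074e-01] (array([-1.17688301e+00,  5.04180277e-02,  1.03364723e+02]), array([-0.165059  ,  0.05365462,  0.0684628 ]))
```

```bash
python3 -m jog '[[0,0,0.02,-0.083,0.027,0.034,0],[0,0,0.02,-0.083,0.027,0.034,0],[0,0,0,0,0,0,0]]'
python3 - <<'E'
from h import *
p=np.load('p.npy');print(delta(*target(p,.349,[26,-24,80])))
s=sense();im=eyes.capture('wrist');cv2.imwrite('pics/w1.png',im[:,:,::-1])
c=eyes.calibration('wrist');T=wristT(s)@c['mount']
print(proj(c,T,W(p,[P(-62,43,7),P(-62+31*np.sin(.349),43+31*np.cos(.349),27),P(-62-31*np.sin(.349),43-31*np.cos(.349),27),P(-62,-56,8.5)])).round(0).tolist())
Tw=wristT(s);print(proj(c,T,[(Tw@[0,0,d,1])[:3] for d in(0,11,24)]).round(0).tolist())
E
```

```text
time_s: 2.7
eef_pos: [538.4, 34.1, 199.9]
ee_rot: [0.052, 0.84, 0.536, 0.067]
force: [-0.2, 0.1, -0.0]
grip_width: -0.003
grip_force: 0.0
(array([-4.83248306, -9.18127448, 60.45779526]), array([-0.00326907,  0.0004833 ,  0.00522881]))
[[262.0, 197.0], [256.0, 151.0], [260.0, 254.0], [316.0, 330.0]]
[[318.0, 335.0], [318.0, 320.0], [318.0, 304.0]]
```

View pics/w1.png

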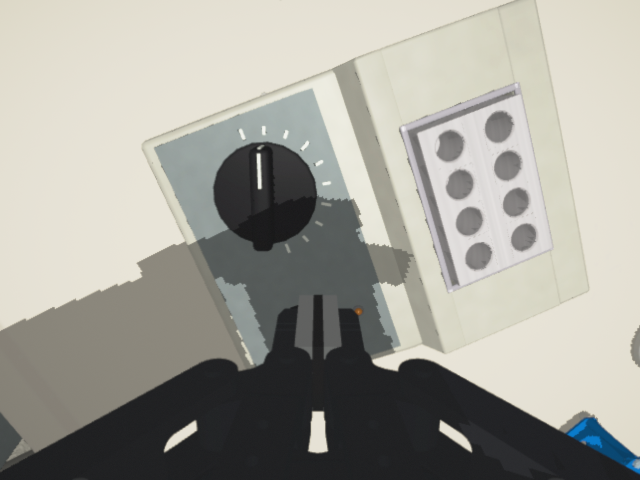

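The wrist view shows the dial centre at (265,193), against a predicted (262,197), so the estimate is about 2 mm off. The pointer tip is at (260,150), and the fingertips at (318,295) fit tips 11 mm ahead of the TCP. I apply the correction and compute the descent.

Run:
```python
from h import *
p=np.load('p.npy');s=sense();d=wristT(s)[:3,:3]@[1.6,1.6,0];print(d)
p[:2]+=d[:2];np.save('p.npy',p)
print(delta(*target(p,.349,[28,-24,40])),delta(*target(p,.349,[28,-24,21])))
```

```text
[2.09443434 0.78253234 0.34783322]
(array([ -3.64274276,  -7.23997917, 102.54109173]), array([-0.00212026,  0.00032111,  0.00542289])) (array([ -3.63675094,  -7.19967791, 121.54104805]), array([-0.00212026,  0.00032111,  0.00542289]))
```

```bash
python3 -m jog '[[-0.0018,-0.0036,0.04,0,0,0,0],[-0.0018,-0.0036,0.04,0,0,0.005,0],[0,0,0,0,0,0,0],[0,0,0,0,0,0,0]]'
python3 - <<'E'
from h import *
p=np.load('p.npy')
for i in range(2): print(sense()['eef_pos'],sense()['force'],delta(*target(p,.349,[28,-24,31])),delta(*target(p,.349,[28,-24,21])))
E
```

```text
time_s: 3.15
eef_pos: [547.6, 32.0, 123.7]
ee_rot: [0.053, 0.841, 0.533, 0.069]
force: [0.7, 0.2, 0.6]
grip_width: -0.001
grip_force: 0.0
[547.61791143  31.96388    123.74560841] [0.71054158 0.17487717 0.61977706] (array([-0.82605669, -2.6543898 , 33.12067283]), array([ 0.00172312, -0.00080642, -0.00156555])) (array([-0.8341344 , -2.6716147 , 43.12065473]), array([ 0.00172312, -0.00080642, -0.00156555]))
[547.61791143  31.96388    123.74560841] [0.71054158 0.17487717 0.61977706] (array([-0.82605669, -2.6543898 , 33.12067283]), array([ 0.00172312, -0.00080642, -0.00156555])) (array([-0.8341344 , -2.6716147 , 43.12065473]), array([ 0.00172312, -0.00080642, -0.00156555]))
```

```bash
python3 -m jog '[[-0.0008,-0.001,0.018,0,0,0,0],[0,0,0.015,0,0,0,0],[0,0,0,0,0,0,0]]'
python3 -m jog '[[0,0,0.004,0,0,0,0],[0,0,0.004,0,0,0,0],[0,0,0,0,0,0,0]]'
python3 - <<'E'
from h import *
p=np.load('p.npy')
s=sense();im=eyes.capture('wrist');cv2.imwrite('pics/w2.png',im[:,:,::-1]);print(delta(*target(p,.349,[28,-24,21])))
c=eyes.calibration('wrist');T=wristT(s)@c['mount']
print(proj(c,T,W(p,[P(-62,43,27),P(-62+31*np.sin(.349),43+31*np.cos(.349),27),P(-62-31*np.sin(.349),43-31*np.cos(.349),27)])).round(0).tolist())
E
```

```text
time_s: 3.45
eef_pos: [551.8, 31.2, 90.7]
ee_rot: [0.053, 0.841, 0.533, 0.069]
force: [0.8, -0.2, 0.5]
grip_width: 0.001
grip_force: 0.0
time_s: 3.75
eef_pos: [552.7, 31.2, 82.1]
ee_rot: [0.053, 0.842, 0.533, 0.069]
force: [0.0, 0.6, 0.0]
grip_width: 0.003
grip_force: 0.0
(array([ 0.19182419, -0.71207971,  1.25204962]), array([ 0.00211023, -0.00095093, -0.00296156]))
[[228.0, 276.0], [221.0, 180.0], [233.0, 360.0]]
```

View pics/w2.png

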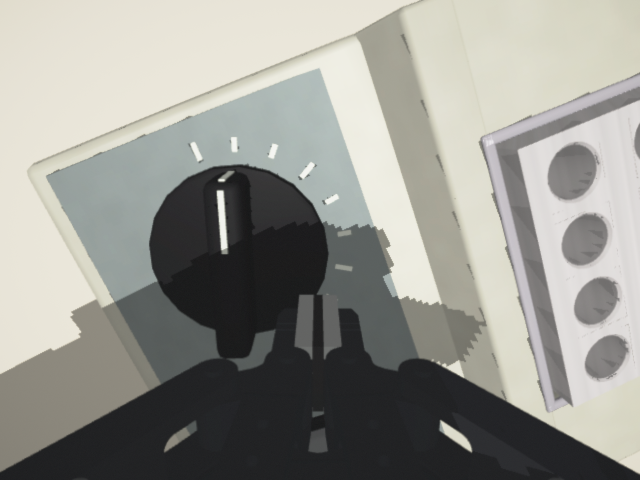

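The picture agrees with the model: pointer tip at (221,178) against a predicted (221,180), with the finger to the right of the plain end and about 8 mm clear. I push the first click.

```bash
cat > ang.py <<'E'
from h import *
def run():
    p=np.load('p.npy');s=sense();im=eyes.capture('wrist');g=im.astype(float).sum(2)
    c=eyes.calibration('wrist');T=wristT(s)@c['mount'];r=np.arange(8,30,.5);ths=np.radians(np.arange(-5,185,1));sc=[]
    for t in ths:
        u=np.array([np.sin(t),np.cos(t)]);n=np.array([u[1],-u[0]])
        f=lambda o:cv2.remap(g.astype(np.float32),*[proj(c,T,W(p,[P(-62+u[0]*a+n[0]*o,43+u[1]*a+n[1]*o,27) for a in r])).astype(np.float32)[:,i:i+1] for i in(0,1)],cv2.INTER_LINEAR).mean()
        sc.append(max(f(0)-max(f(2.5),f(-2.5)),0))
    k=np.argsort(sc)[::-1][:4];print('dial deg',np.degrees(ths[k]).round().tolist(),np.array(sc)[k].round())
    Rg,_=target(p,0,[0,0,0]);Tw=wristT(s);q=Rg.T@(Tw[:3,3]-W(p,P(-62,43))[0]); a=np.arctan2(*(Rg.T@Tw[:3,:3])[:2,0][::-1]); ph=a
    x=np.array([np.cos(ph),np.sin(ph)])
    print('tool yaw deg(dial)',np.degrees(ph).round(1),'axis-frame: radial',(q[:2]@x).round(1),'tang',(q[:2]@[-x[1],x[0]]).round(1),'h',-q[2].round(1),'F',s['force'].round(1))
    return im
if __name__=='__main__': run()
E
python3 ang.py
python3 -m jog '[[0,-0.004,0,0,0,0,0],[0,-0.003,0,0,0,0,0],[0,0,0,0,0,0,0]]'
python3 ang.py
python3 -m jog '[[-0.0022,-0.0029,0,0,0,0.116,0],[-0.0022,-0.0029,0,0,0,0.116,0],[0,0,0,0,0,0,0]]'
python3 ang.py
```

```text
dial deg [18.0, 19.0, 17.0, 20.0] [506. 503. 501. 468.]
tool yaw deg(dial) 20.2 axis-frame: radial -24.1 tang 28.8 h 22.3 F [-0.8  0.   0.2]
time_s: 4.15
eef_pos: [545.8, 34.5, 80.5]
ee_rot: [0.053, 0.842, 0.533, 0.069]
force: [0.2, 0.8, -0.5]
grip_width: 0.001
grip_force: 0.0
dial deg [18.0, 19.0, 17.0, 20.0] [486. 484. 480. 464.]
tool yaw deg(dial) 20.2 axis-frame: radial -24.2 tang 21.0 h 21.8 F [ 0.2  0.8 -0.5]
time_s: 4.5
eef_pos: [539.1, 33.0, 79.3]
ee_rot: [0.045, 0.898, 0.431, 0.075]
force: [-0.5, 0.2, 0.1]
grip_width: -0.002
grip_force: 0.0
dial deg [34.0, 33.0, 32.0, 35.0] [512. 511. 504. 478.]
tool yaw deg(dial) 33.5 axis-frame: radial -24.0 tang 21.6 h 21.9 F [-0.5  0.2  0.1]
```

```bash
python3 -m jog '[[0,0,0,0,0,0,0],[0,0,0,0,0,0,0]]' | head -1
python3 ang.py
python3 -m jog '[[-0.0022,-0.0029,0,0,0,0.116,0],[0,0,0,0,0,0,0]]' |grep force
python3 ang.py
python3 -m jog '[[-0.0022,-0.0029,0,0,0,0.116,0],[-0.0022,-0.0029,0,0,0,0.116,0],[0,0,0,0,0,0,0],[0,0,0,0,0,0,0]]'|grep force
python3 ang.py
```

```text
time_s: 4.75
dial deg [34.0, 35.0, 36.0, 37.0] [513. 513. 511. 464.]
tool yaw deg(dial) 33.4 axis-frame: radial -23.9 tang 21.4 h 21.7 F [-0.8  0.4 -0.7]
force: [0.9, -0.6, -0.3]
grip_force: 0.0
dial deg [38.0, 39.0, 40.0, 37.0] [506. 503. 498. 480.]
tool yaw deg(dial) 40.1 axis-frame: radial -24.0 tang 21.3 h 21.6 F [ 0.9 -0.6 -0.3]
force: [-0.8, -0.1, 0.3]
grip_force: 0.0
dial deg [56.0, 55.0, 57.0, 54.0] [515. 513. 507. 498.]
tool yaw deg(dial) 53.1 axis-frame: radial -23.6 tang 21.4 h 21.7 F [-0.8 -0.1  0.3]
```

Clicks 1 and 2 are done. I continue to the third, checking on the way.

```bash
python3 -m jog '[[-0.0022,-0.0029,0,0,0,0.116,0],[-0.0022,-0.0029,0,0,0,0.116,0],[-0.0022,-0.0029,0,0,0,0.116,0],[0,0,0,0,0,0,0],[0,0,0,0,0,0,0]]'|grep force
python3 ang.py
python3 -m jog '[[-0.0022,-0.0029,0,0,0,0.116,0],[0,0,0,0,0,0,0],[0,0,0,0,0,0,0]]'|grep force
python3 ang.py
python3 -m jog '[[-0.0022,-0.0029,0,0,0,0.116,0],[-0.0022,-0.0029,0,0,0,0.116,0],[0,0,0,0,0,0,0],[0,0,0,0,0,0,0]]'|grep force
python3 ang.py
python3 -m jog '[[0,0,0,0,0,0,0],[0,0,0,0,0,0,0],[0,0,0,0,0,0,0]]'|grep force
python3 ang.py
```

```text
force: [1.2, -0.0, 0.2]
grip_force: 0.0
dial deg [76.0, 77.0, 75.0, 78.0] [496. 494. 493. 463.]
tool yaw deg(dial) 73.1 axis-frame: radial -23.2 tang 21.2 h 21.7 F [ 1.2 -0.   0.2]
force: [1.0, -0.4, -0.2]
grip_force: 0.0
dial deg [79.0, 81.0, 80.0, 82.0] [434. 434. 432. 414.]
tool yaw deg(dial) 79.7 axis-frame: radial -23.0 tang 21.2 h 21.7 F [ 1.  -0.4 -0.2]
force: [-1.0, 0.3, 0.4]
grip_force: 0.0
dial deg [99.0, 98.0, 97.0, 100.0] [494. 494. 492. 465.]
tool yaw deg(dial) 93.0 axis-frame: radial -22.9 tang 21.0 h 21.7 F [-1.   0.3  0.4]
force: [0.2, 0.7, 1.6]
grip_force: 0.0
dial deg [98.0, 99.0, 97.0, 100.0] [494. 494. 492. 464.]
tool yaw deg(dial) 93.2 axis-frame: radial -22.9 tang 21.1 h 21.7 F [0.2 0.7 1.6]
```

```bash
python3 -m jog '[[0,0.006,0,0,0,0,0],[0,0.006,0,0,0,0,0],[0,0,-0.025,0,0,0,0],[0,0,-0.025,0,0,0,0],[0,0,0,0,0,0,0]]'|grep force
python3 - <<'E'
from ang import *
im=run();cv2.imwrite('pics/w3.png',im[:,:,::-1]);p=np.load('p.npy');s=sense()
Rg,_=target(p,np.pi/2,[0,0,0])
print(delta(Rg,W(p,P(-62,-56,8.5+11+15))[0]))
c=eyes.calibration('wrist');print(proj(c,wristT(s)@c['mount'],W(p,[P(-62,-56,8.5),P(-62,43,27)])))
E
```

```text
force: [-0.0, -0.0, 0.7]
grip_force: 0.0
dial deg [98.0, 97.0, 99.0, 100.0] [517. 516. 514. 458.]
tool yaw deg(dial) 93.3 axis-frame: radial -21.4 tang 33.5 h 74.2 F [-0.  -0.   0.7]
(array([27.75611805, 65.34561403, 38.34290553]), array([-5.45480093e-05, -4.52920777e-03, -5.76350176e-02]))
[[459.28803466 209.45151469]
 [242.97764686 232.57020512]]
```

View pics/w3.png

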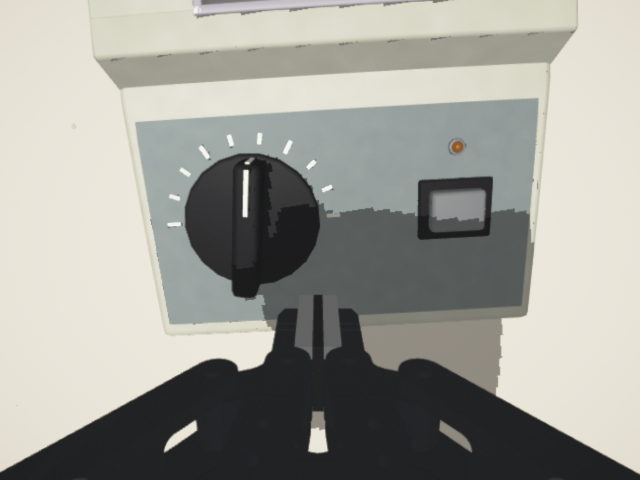

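The picture shows the pointer at the sixth tick (100°), which is four clicks on. The key is at (458,211) against a predicted (459,209), so I move over it.

```bash
python3 -m jog '[[0.014,0.033,0,0,0,0,0],[0.014,0.0325,0,0,-0.0045,-0.058,0],[0,0,0.02,0,0,0,0],[0,0,0.018,0,0,0,0],[0,0,0,0,0,0,0]]'|grep force
python3 - <<'E'
from h import *
p=np.load('p.npy');Rg,_=target(p,np.pi/2,[0,0,0]);print(delta(Rg,W(p,P(-62,-56,8.5+11))[0]))
E
```

```text
force: [-1.4, 0.3, 0.0]
grip_force: 0.0
(array([ 2.70593541,  0.09831751, 11.60530313]), array([-0.00135341,  0.00818089, -0.00029965]))
```

```bash
python3 -m jog '[[0.0018,0,0.005,0,0.006,0,0],[0,0,0.0045,0,0,0,0],[0,0,0,0,0,0,0]]'|grep -E "pos|^force"
python3 -m jog '[[0,0,0.0015,0,0,0,0],[0,0,0.0015,0,0,0,0],[0,0,0,0,0,0,0]]'|grep -E "pos|^force"
python3 -m jog '[[0,0,0.0015,0,0,0,0],[0,0,0,0,0,0,0]]'|grep -E "pos|^force"
```

```text
eef_pos: [529.0, -32.9, 80.9]
force: [-0.0, -0.9, 0.6]
eef_pos: [529.6, -33.0, 78.1]
force: [-0.2, -0.4, 0.2]
eef_pos: [530.0, -33.1, 76.7]
force: [-0.1, 0.7, 1.7]
```

```bash
for i in 1; do python3 -m jog '[[0,0,0.0012,0,0,0,0],[0,0,0,0,0,0,0]]'|grep -E "pos|^force"; python3 -m jog '[[0,0,0.0012,0,0,0,0],[0,0,0,0,0,0,0]]'|grep -E "pos|^force";python3 -m jog '[[0,0,0.0012,0,0,0,0],[0,0,0,0,0,0,0]]'|grep -E "pos|^force"; done
```

```text
eef_pos: [530.2, -33.1, 75.5]
force: [-0.2, 0.3, 2.4]
eef_pos: [530.4, -33.2, 74.3]
force: [-0.3, -0.1, 3.9]
eef_pos: [530.6, -33.2, 73.2]
force: [-0.7, 0.2, 4.8]
```

```bash
python3 -m jog '[[0,0,0.001,0,0,0,0],[0,0,0,0,0,0,0]]'|grep -E "pos|^force"; python3 -m jog '[[0,0,0.001,0,0,0,0],[0,0,0,0,0,0,0]]'|grep -E "pos|^force"
```

```text
eef_pos: [530.7, -33.2, 73.0]
force: [-7.0, 0.7, 14.9]
eef_pos: [530.8, -33.2, 72.8]
force: [-13.8, 1.0, 26.3]
```

The key has bottomed: the force rises steeply and the motion has stopped. I retract and check.

```bash
python3 -m jog '[[0,0,-0.006,0,0,0,0],[0,0,-0.03,0,0,0,0],[-0.02,-0.02,-0.03,0,0,0,0],[-0.02,-0.02,-0.03,0,0,0,0],[0,0,0,0,0,0,0]]'|grep -E "time|pos|^force"
python3 - <<'E'
from ang import *
im=run();cv2.imwrite('pics/w4.png',im[:,:,::-1])
a=cv2.imread('pics/top0.png').astype(int);b=eyes.capture('top')[:,:,::-1].astype(int)
for n,(x,y) in dict(beaker=(482,264),dropper=(184,292),carton=(188,209)).items(): print(n,np.abs(a-b)[y-22:y+22,x-25:x+25].mean().round(2))
E
```

```text
time_s: 10.55
eef_pos: [477.6, 13.3, 161.1]
force: [0.5, 0.4, -0.6]
dial deg [97.0, 98.0, 99.0, 96.0] [502. 501. 490. 455.]
tool yaw deg(dial) 89.9 axis-frame: radial -39.9 tang 57.1 h 112.6 F [ 0.5  0.4 -0.6]
beaker 2.69
dropper 2.68
carton 2.84
```

View pics/w4.png

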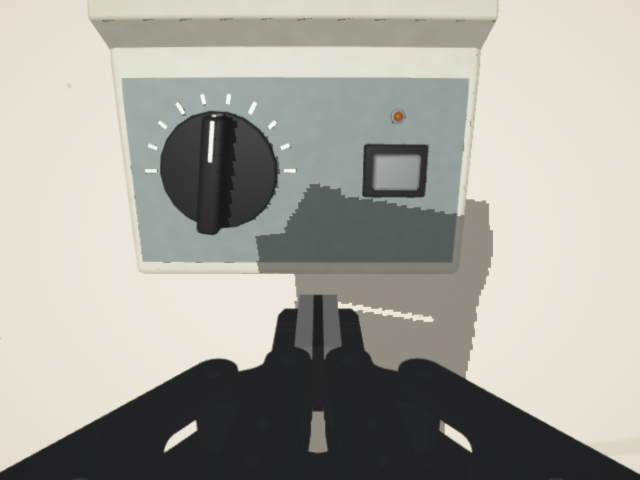

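The picture shows the bar just past the heater's back, at about 100° with its tip at (215,113). The key is up at (397,172), the tool is clear, and the three loose objects have not moved.

```bash
python3 -c "
from rig import finish_job
print(finish_job())"
```

```text
the job is handed in; nothing more can be done
None
```

I turned the dial four clicks clockwise (about 20° to about 100°), pressed the start key until it bottomed and let it spring back up, and handed the job in. In the last pictures the beaker, dropper bottle and carton had not moved; no verdict was returned.

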